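# Open a vial lane guide by one hole and try a vial in it

## Robot

A 6-joint arm with a two-finger parallel gripper is mounted at the origin on a cart in front of the work surface, level with it; the furniture and walls round the work are solid. World frame = base frame: x ahead of the robot, y to its left, z up, the work surface at z = 0. Lengths are in m, angles in rad, forces in N, time in s.
With the tool pointing down it reaches from about 0.275 to 0.85 m from the base axis. Payload 19 kg.
Tool frame: the origin (TCP) lies between the finger pads; the fingertips stand 17 mm ahead of it and the grasp point (between the pads) lies 2 mm behind it; x points along the fingers, y is the direction in which the jaws open and shut, and the axes are right-handed (so a half turn about x gives the same grasp; the last joint's range is limited). The gripper opens to 85 mm and grips with 20 to 120 N. Pads are 22 mm wide; open, the fingers measure 114 mm over their backs; the gripper's body (76 mm by 85 mm) begins 54 mm behind the grasp point. The pads swing forward as they close: fully open they stand 13 mm farther back than shut.
Start: joints at [1.03, 0.15, 1.437, -0, 1.554, -0.134], TCP at [0.228, 0.528, 0.248] pointing down, gripper open.
Joint ranges: [-2.8, 2.8], [-0.68, 2.1], [0.12, 2.68], [-1.39, 4.53], [0.16, 2.79], [-2.81, 2.81]. Speed limits (rad/s): [1.89, 1.89, 2.22, 3.01, 3.01, 3.01].

## Interface

Orientations are given as a rotation vector (axis times angle).
In Python, from rig import bot gives the robot as it stands.
- The arm moves only by the tool jog_arm, never from a script. Its argument "motion" is a list of rows, each a list of 5 numbers: the finger opening in m, from 0 to 0.0854, then the shift along the tool's x, y, z in m, then the turn about the tool's x in degrees. A call has 1 to 12 rows; each row is the pose to reach, as a shift and turn from the pose commanded when the call began, along the tool's axes at that moment; what a row does not reach only later rows make up. A row lasts 1/8 s, in which the tool goes at most 62.5 mm and 10.7 degrees, less where a joint would pass 70% of its speed; a pose out of reach is approached as far as the arm can. A call with a gripper value outside its range is refused whole. The fingers move at their own pace and stop on an object; "squeeze" is the grip in N (left out, the last holds). Time passes only in rows, so rows that repeat a pose let the fingers close. It gives the time, the measured TCP pose, the force and the opening at its end, in the units of the state.
- bot.sense(): the state, without advancing time (a new reading comes with each control period).
- bot.capture(name): name is "side" or "top"; returns (picture, depth): 480x640x3 uint8, blue, green, red; 480x640 float32, m along the optical axis (not along the pixel's ray), 0 where there is no reading.
- bot.camera_info(name): a dict with "intrinsics" (3x3 intrinsics, pixels), "eye" and "orientation" of the camera in the world. Camera axes: x right, y down, z forward; pixel columns grow to the right and rows downward; lengths in m; the calibration is good to about 2 mm. A picture is of the moment at which its call begins. camera_info takes no time and is no camera call.
- bot.hand_in(): hands the job in, once; it reports no verdict.
The state is a dict: "clock": time; "q": joint angles; "qd": joint speeds; "tau": joint torques, N m; "ee_pos": TCP position; "tcp_rot": TCP orientation; "wrist_force": force on the tool from outside, world axes, zero at the start; "wrist_torque": the same for the moment, N m; "width": finger opening in m.
Only numpy, scipy, OpenCV 4.12 (cv2) and the standard library are available. Lean on these libraries where they do the work, as an engineer would, in place of code of your own. Each camera call takes 0.05 s, during which the arm holds its last target. There are 200 camera calls.

## Task

The lane guide on the bench is still set for small vials. Press in the brass spring button on the side of its black sleeve and slide the near rail away from the far rail by one hole, until the button pops out again in the middle one of the three holes. Then stand the empty, uncapped vial from the bench upright on the white lane floor between the two rails to check that it fits, let go of it, and leave the capped vial, the loose cap and the brass bush where they are.

Things in the scene. Friction and masses are not known exactly. Their poses are not given: they have to be found in the camera images.
- lane_guide: Aluminium lane guide for vials, fixed on the bench. Origin on the bench; z up, y along the lane, x across it from the post to the far rail. White lane floor: top z = 16 mm, x -30 to 30, y -88 to 88 mm. Fixed far rail: x 30 to 42, y -85 to 85, top z = 38 mm. Post: x -162 to -138, y -20 to 20, top z = 62 mm. Its steel 19 mm bar along y = 0, z = 45 mm carries the sleeve. Base plate top z = 13 mm.
- guide_rail (a joint): Slide of the near rail with its sleeve away from the far rail, along the guide's -x towards the post, in m: 0 at the start (lane 14 mm wide), 0.022 with the button in the middle hole (lane 36 mm, x -6 to 30 mm), 0.044 in the last hole. Friction about 1.5 N while the button is held in; locked, with 0.5 mm play either way, while the button stands out in a hole.
- sleeve_mid (a point): On the axis of the square black sleeve, 24 x 24 mm outside, at its middle; axes as the guide's, and it slides with the rail. At slide 0 it is at x = -45, y = 0, z = 45 mm of the guide; the sleeve reaches 43 mm either way in x. Its +y wall (2 mm) has three 11 mm holes, 22 mm apart, at x = -13, 9 and 31 mm from here; the first holds the button at the start.
- near_rail (a point): Middle of the top edge of the sliding near rail, on its lane face; axes as the guide's. At slide 0 it is at x = 16, y = 0, z = 38 mm of the guide. The rail is 12 mm thick (towards -x) and 170 mm long in y. A flange on its back, 46 mm wide and up to z = 57 mm, joins it to the sleeve.
- detent_button (a joint): How far the brass button is pressed in, in m: 0 when fully out in a hole, 0.0055 when its dome is flush with the sleeve's face, 0.0075 when it runs under the wall between holes. Spring 2 N at 0, 4 N flush. From flush, pulling the sleeve along with some 8 N makes the hole's edge push the dome in the rest of the way; it springs out by itself under the next hole.
- button_tip (a point): Tip of the brass button's dome, 10 mm across, standing 5.5 mm out of the sleeve's +y wall: x = -58, y = 17.5, z = 45 mm of the guide when out. The button moves only in y; the sleeve slides past it. Two fingers closed across the sleeve (along the guide's y) at this x press it flush and grip the sleeve at once.
- lane_mid (a point): Point on the lane floor midway between the rails once the near rail is at the middle hole: x = 12, y = 0, z = 16 mm of the guide; axes as the guide's.
- vial_mid (a point): Centre, half-way up, of the empty pale glass vial without a cap, 30 mm in diameter, 67 mm high, about 45 g, on the bench. z is its axis, up. Straight side to 45 mm above its foot, then shoulder and neck. On the lane floor this point is 49.5 mm above the bench. The big fixed turntable's disc, z = 154 to 240 mm, radius 0.29 m about world x = 0.66, y = -0.12, is near: keep the gripper's body clear.
- capped_vial: Vial of the same size with a blue cap, 75 mm high, standing near the bench's front edge: to be left alone. Origin at the centre of its foot.
- loose_cap: Blue flip-off cap, 32 mm across and 12 mm high, lying near the bench's front edge: to be left alone. Origin at the centre of its underside.
- brass_bush: Brass guide bush, 30 mm across and 27 mm high, standing beyond the guide: to be left alone. Origin at the centre of its underside.
- empty_vial: The same empty vial; origin at the centre of its foot, z up.

How it is judged:
By the outcome, as a careful person would: the job done as asked, in the order asked, and still so for the second after the job is handed in, with the robot touching nothing.
It also fails if it takes over 45 s, if anything falls off the work surface, if the arm or the gripper's body presses on something with over 40 N, if the wrist force passes 120 N, or if a joint passes its speed limit or range.

## Working session

There is one attempt and no reset: what is moved stays moved. The work goes in short steps, Python scripts to look and compute and a tool call to move; the robot and the scene stay as the last step left them, time stands still between calls to the robot, and variables do not carry over. Pictures are saved under pics/ and viewed, about 8 in all and at most 12, crops included, and the job is handed in when it is done.

Besides the shell and the picture viewer there is one more tool, called after "Call:" in YAML: its name, and indented under it one key for each argument. jog_arm: Moves the arm, as the interface text tells. Its arguments: {"type":"object","properties":{"motion":{"type":"array"},"squeeze":{"type":"number"}},"required":["motion"]}

```bash
mkdir -p pics; ls
python3 - <<'E'
from rig import bot
import cv2,numpy as np
print(bot.sense())
for n in("top","side"):
    p,d=bot.capture(n); cv2.imwrite(f"pics/{n}0.png",p); np.save(f"pics/{n}0.npy",d); print(n,bot.camera_info(n))
E
```

```text
pics
{'clock': 0.0, 'q': array([ 1.02997997e+00,  1.50993045e-01,  1.43804514e+00,  3.20595740e-05,
        1.55377042e+00, -1.34006147e-01]), 'qd': array([-2.42076612e-04,  2.15255610e-03,  7.61327747e-04, -1.81728219e-03,
        3.66190284e-05,  7.73094744e-04]), 'tau': array([ 6.29105707e-03, -7.13048744e+01, -5.70873821e+01,  4.16262337e-04,
        9.00654530e-03, -7.98502401e-05]), 'ee_pos': array([0.22741416, 0.52787562, 0.2476644 ]), 'tcp_rot': array([ 0.31823047,  1.54757247, -0.32002635]), 'wrist_force': array([-0.48726895, -0.40348902,  0.03420807]), 'wrist_torque': array([ 0.04533308, -0.01277053, -0.0044103 ]), 'width': 0.08519455009113999}
top {'intrinsics': array([[507.76042244,   0.        , 325.43026106],
       [  0.        , 507.76042244, 239.47608019],
       [  0.        ,   0.        ,   1.        ]]), 'eye': array([0.4784771 , 0.13930125, 1.03513169]), 'orientation': array([-2.20116615,  2.18215133, -0.09077993])}
side {'intrinsics': array([[544.16752899,   0.        , 306.16440164],
       [  0.        , 544.16752899, 234.83135883],
       [  0.        ,   0.        ,   1.        ]]), 'eye': array([0.34916316, 0.96805575, 0.45403992]), 'orientation': array([-0.2810163 ,  2.51323702, -1.63561825])}
```

View pics/top0.png

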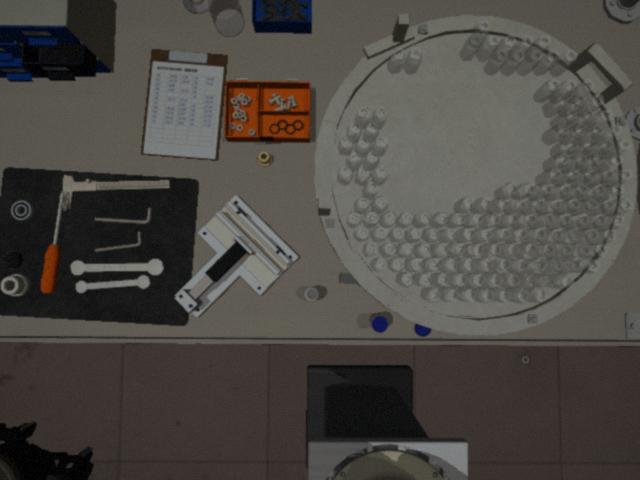

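View pics/side0.png

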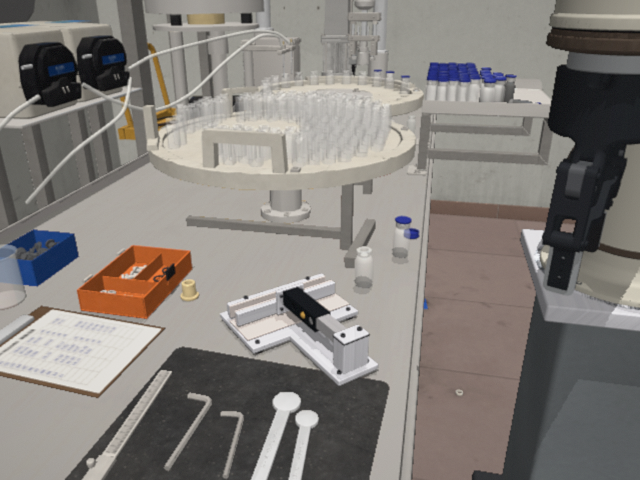

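The top view shows the guide around (235,255) with the post at (190,300), the empty vial at (311,293) and the capped vial and cap at (380,323) and (422,329). The bush is at (264,158). Next I enlarge both views.

Run:
```python
import cv2
a=cv2.imread("pics/top0.png")[185:325,165:335]; cv2.imwrite("pics/c1.png",cv2.resize(cv2.convertScaleAbs(a,alpha=1.3),None,fx=4.2,fy=4.2,interpolation=cv2.INTER_CUBIC))
a=cv2.imread("pics/side0.png")[235:385,215:385]; cv2.imwrite("pics/c2.png",cv2.resize(a,None,fx=4,fy=4,interpolation=cv2.INTER_CUBIC))
```

```text
(no output)
```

View pics/c1.png

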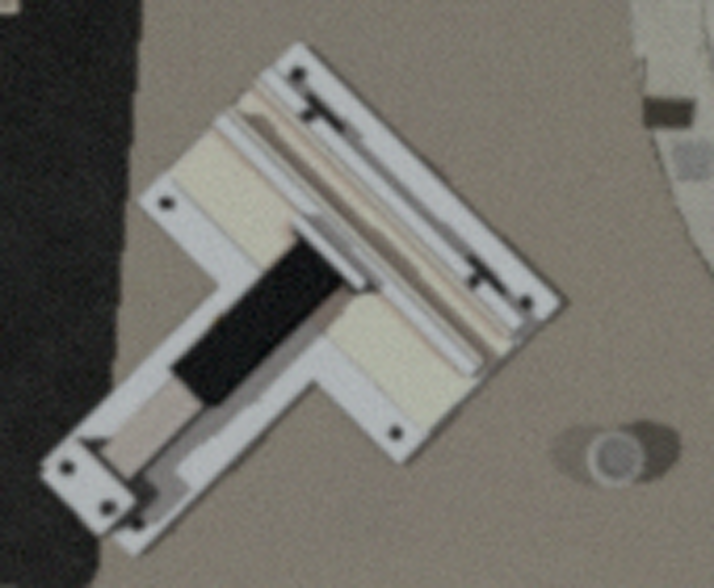

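View pics/c2.png

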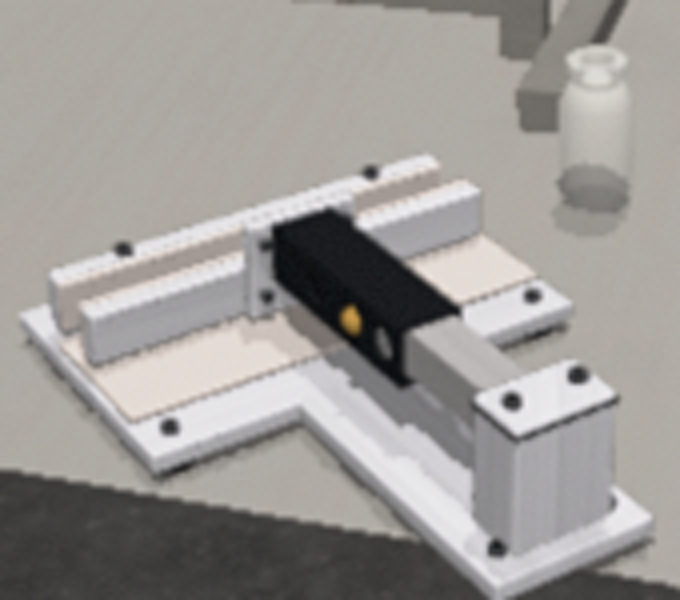

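The crops show the button on the +y side at side crop (350,318), the post top, sleeve and rail corners clearly, and the vial rim at top crop (616,458) and side crop (598,57). I'll fit the poses from these landmarks.

```bash
cat > h.py <<'E'
from rig import bot
import numpy as np
from scipy.spatial.transform import Rotation as R
from scipy.optimize import least_squares
def proj(n,P):
    c=bot.camera_info(n); q=(np.atleast_2d(P)-c["eye"])@R.from_rotvec(c["orientation"]).as_matrix()
    K=c["intrinsics"]; return np.c_[K[0,0]*q[:,0]/q[:,2]+K[0,2],K[1,1]*q[:,1]/q[:,2]+K[1,2]]
def gw(p,P):
    P=np.atleast_2d(P)/1000.; c,s=np.cos(p[2]),np.sin(p[2])
    return np.c_[p[0]+c*P[:,0]-s*P[:,1],p[1]+s*P[:,0]+c*P[:,1],P[:,2]]
E
python3 - <<'E'
from h import *
T=[((42,465),(-162,20,62)),((100,540),(-162,-20,62)),((135,500),(-138,-20,62)),((80,440),(-138,20,62)),
((170,370),(-88,12,57)),((210,407),(-88,-12,57)),((487,362),(16,-85,38)),((470,377),(4,-85,38)),((229,110),(16,85,38)),((217,122),(4,85,38)),((515,340),(30,-85,38)),((530,322),(42,-85,38)),((262,75),(30,85,38))]
S=[((81,308),(4,85,38)),((274,232),(-2,12,57)),((408,330),(-88,12,57)),((459,308),(-88,-12,57)),((475,400),(-138,20,62)),((520,437),(-162,20,62)),((618,400),(-162,-20,62)),((577,362),(-138,-20,62)),((350,318),(-58,17.5,45)),((437,155),(42,-85,38))]
def arr(L,f,o):
    return (np.array([l[0] for l in L])+.5)/f-.5+o, np.array([l[1] for l in L],float)
tu,tp=arr(T,4.2,np.array([165,185])); su,sp=arr(S,4,np.array([215,235]))
def f(p,both=3):
    r=[]
    if both&1:r.append(proj("top",gw(p,tp))-tu)
    if both&2:r.append(proj("side",gw(p,sp))-su)
    return np.vstack(r).ravel()
for b in(1,2,3):
    s=least_squares(f,[.45,.3,-.7],args=(b,),loss="soft_l1"); print(b,s.x[:2],np.degrees(s.x[2])%360); 
    print(np.round(f(s.x,b).reshape(-1,2),1).tolist())
np.save("g.npy",s.x)
g=s.x
# vial
for nm,obs in(("top",[("top",(616,458),.067,4.2,(165,185))]),("side",[("side",(598,57),.067,4,(215,235)),("side",(594,190),0.002,4,(215,235))])):
    h=lambda v:np.concatenate([proj(n,[v[0],v[1],z])[0]-((np.array(u)+.5)/k-.5+np.array(o)) for n,u,z,k,o in obs])
    v=least_squares(h,[.4,.15]); print(nm,v.x,v.fun)
for k,P in dict(button=(-58,17.5,45),sleeve=(-45,0,45),lane=(12,0,16)).items(): print(k,gw(g,P))
E
```

```text
1 [0.53517578 0.28533267] 315.1999460843365
[[-0.4, 2.0], [0.3, -0.8], [1.2, -0.3], [-0.3, -1.0], [0.8, 0.1], [-0.0, 0.2], [0.3, -0.1], [-0.0, 0.6], [1.4, -1.5], [-0.2, -0.1], [-1.2, 0.1], [-0.4, 0.0], [-1.3, 1.9]]
2 [0.53260233 0.28747197] 314.94815173796246
[[3.4, 2.7], [1.5, -1.9], [-0.1, 0.5], [1.9, 0.8], [-0.7, -0.4], [-0.8, -0.2], [0.5, -1.0], [-0.7, -0.4], [-0.7, 2.1], [-0.8, 0.2]]
3 [0.5343086  0.28601053] 315.3605422843702
[[-0.7, 2.6], [0.2, -0.2], [1.0, 0.3], [-0.6, -0.4], [0.5, 0.7], [-0.3, 0.8], [0.0, 0.2], [-0.3, 1.0], [0.9, -1.0], [-0.6, 0.4], [-1.5, 0.4], [-0.7, 0.4], [-1.8, 2.4], [2.8, 2.3], [0.6, -2.5], [-0.7, -0.4], [1.2, -0.1], [-1.1, -1.4], [-1.1, -1.3], [-0.0, -2.1], [-1.3, -1.4], [-1.3, 1.4], [-2.0, -0.4]]
top [0.44336181 0.15338125] [0. 0.]
side [0.44220108 0.1490649 ] [ 0.18158096 -0.57899867 -0.1874112   0.52403004]
button [[0.5053354  0.33921582 0.045     ]]
sleeve [[0.50228919 0.31762947 0.045     ]]
lane [[0.54284711 0.27757881 0.016     ]]
```

```bash
cat >> h.py <<'E'
G=np.array([.5352,.2853,np.radians(-44.8)])
def plan(P,jaw=None):
    "tool-frame shift to world point P, plus turn about tool x to put jaw on guide y"
    s=bot.sense(); M=R.from_rotvec(s["tcp_rot"]).as_matrix(); jaw=np.array([-np.sin(G[2]),np.cos(G[2]),0]) if jaw is None else jaw
    y=M.T@jaw; t=np.degrees(np.arctan2(y[2],y[1])); t=(t+90)%180-90
    print("tcp",s["ee_pos"].round(4),"t",s["clock"],"w",round(s["width"],4),"F",s["wrist_force"].round(1),"j6",s["q"][5].round(2))
    print("shift mm",(1000*M.T@(np.ravel(P)-s["ee_pos"])).round(1),"turn",t.round(1),"\n",M.round(3))
E
python3 - <<'E'
from h import *
plan(gw(G,(-61,0,43)))
E
```

```text
tcp [0.2274 0.5279 0.2478] t 0.1 w 0.0853 F [ 0.6  0.4 -0.4] j6 -0.13
shift mm [204.8 -78.5 321.9] turn 21.5 
 [[-0.001  0.396  0.918]
 [-0.001  0.918 -0.396]
 [-1.    -0.001 -0.   ]]
```

Call:
jog_arm:
  motion:
    - [0.06,10,0,0,0]

```text
clock: 0.22
ee_pos: [0.2285, 0.5297, 0.1885]
tcp_rot: [0.324, 1.545, -0.314]
wrist_force: [1.0, 1.7, -2.1]
width: 0.0695
```

That row was in mm by mistake and meant 10 m down; the row limit held it to a 60 mm descent in free air. I'll use metres from here on.

Run:
```python
from h import *
plan(gw(G,(-61,0,43)))
```

```text
tcp [0.2285 0.5297 0.1885] t 0.225 w 0.0695 F [ 1.   1.7 -2.1] j6 -0.13
shift mm [145.3 -81.8 321.5] turn 21.5 
 [[ 0.004  0.396  0.918]
 [ 0.006  0.918 -0.396]
 [-1.     0.007  0.001]]
```

Call:
jog_arm:
  motion:
    - [0.06,0,-0.012,0.05,5]
    - [0.06,0,-0.025,0.1,10]
    - [0.06,0.01,-0.038,0.15,15]
    - [0.06,0.02,-0.05,0.2,21.5]
    - [0.06,0.03,-0.063,0.25,21.5]
    - [0.06,0.04,-0.075,0.3,21.5]
    - [0.06,0.05,-0.08,0.322,21.5]
    - [0.06,0.05,-0.08,0.322,21.5]
    - [0.06,0.05,-0.08,0.322,21.5]
    - [0.06,0.05,-0.08,0.322,21.5]

```text
clock: 1.48
ee_pos: [0.4908, 0.3281, 0.1362]
tcp_rot: [0.611, 1.483, -0.61]
wrist_force: [0.2, -0.3, 0.5]
width: 0.0603
```

Run:
```python
from h import *
plan(gw(G,(-61,0,43)))
```

```text
tcp [0.4908 0.3281 0.1362] t 1.475 w 0.0603 F [ 0.2 -0.3  0.5] j6 -0.33
shift mm [93.2  0.8  0.6] turn 0.1 
 [[ 0.     0.704  0.71 ]
 [ 0.     0.71  -0.704]
 [-1.     0.     0.   ]]
```

Call:
jog_arm:
  motion:
    - [0.06,0.04,0.001,0.0005,0]
    - [0.06,0.07,0.001,0.0005,0]
    - [0.06,0.085,0.001,0.0005,0]
    - [0.06,0.093,0.001,0.0005,0]
    - [0.06,0.093,0.001,0.0005,0]
    - [0.06,0.093,0.001,0.0005,0]

```text
clock: 2.22
ee_pos: [0.4931, 0.3278, 0.0438]
tcp_rot: [0.612, 1.482, -0.61]
wrist_force: [0.1, 0.4, 0.1]
width: 0.0604
```

Run:
```python
from h import *
import cv2
plan(gw(G,(-61,0,43)))
a=bot.capture("side")[0][235:385,215:385]; b=bot.capture("top")[0][185:325,165:335]
f=lambda a:cv2.resize(a,(400,340),interpolation=cv2.INTER_CUBIC)
cv2.imwrite("pics/d.png",np.hstack([f(a),f(b)]))
```

```text
tcp [0.4931 0.3278 0.0438] t 2.225 w 0.0604 F [0.1 0.4 0.1] j6 -0.33
shift mm [ 0.8 -0.5 -1.2] turn -0.0 
 [[ 0.001  0.705  0.71 ]
 [ 0.001  0.71  -0.705]
 [-1.     0.001  0.   ]]
```

View pics/d.png

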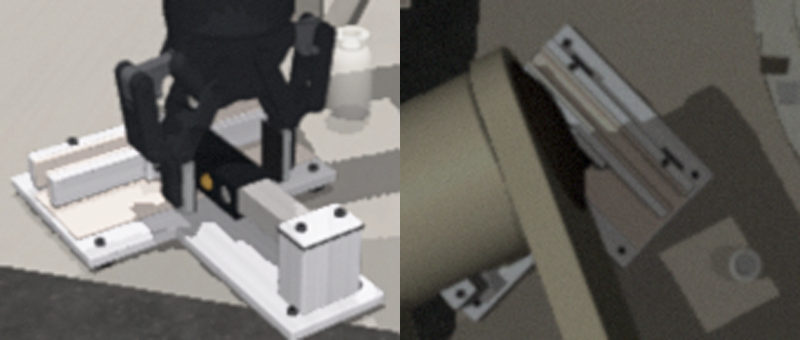

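The side view shows the near pad at (180,185), the button at (207,182), and the pads straddling the sleeve. I'll check that the pad projects where the model says it should.

Run:
```python
from h import *
for x,y,z in [(-50,30,32),(-72,30,32),(-50,30,45),(-72,30,45),(-58,17.5,45),(-50,36,28),(-72,36,28)]:
    print(x,y,z,((proj("side",gw(G,(x,y,z)))[0]-[215,235])*[400/170,340/150]).round(0))
```

```text
-50 30 32 [176. 200.]
-72 30 32 [195. 217.]
-50 30 45 [175. 182.]
-72 30 45 [195. 198.]
-58 17.5 45 [200. 182.]
-50 36 28 [167. 208.]
-72 36 28 [186. 225.]
```

Run:
```python
from h import *
import cv2
a=bot.capture("side")[0]; cv2.imwrite("pics/side1.png",a)
cv2.imwrite("pics/e.png",cv2.resize(a[280:340,270:350],None,fx=9,fy=9,interpolation=cv2.INTER_CUBIC))
for x,y,z in [(-50,30,24),(-72,30,24),(-50,30,57),(-72,30,57),(-58,17.5,45),(-50,-30,24),(-72,-30,24)]:
    print(x,y,z,((proj("side",gw(G,(x,y,z)))[0]-[270,280])*9).round(0))
```

```text
-50 30 24 [178. 431.]
-72 30 24 [251. 499.]
-50 30 57 [174. 250.]
-72 30 57 [249. 315.]
-58 17.5 45 [271. 316.]
-50 -30 24 [496. 319.]
-72 -30 24 [573. 382.]
```

View pics/e.png

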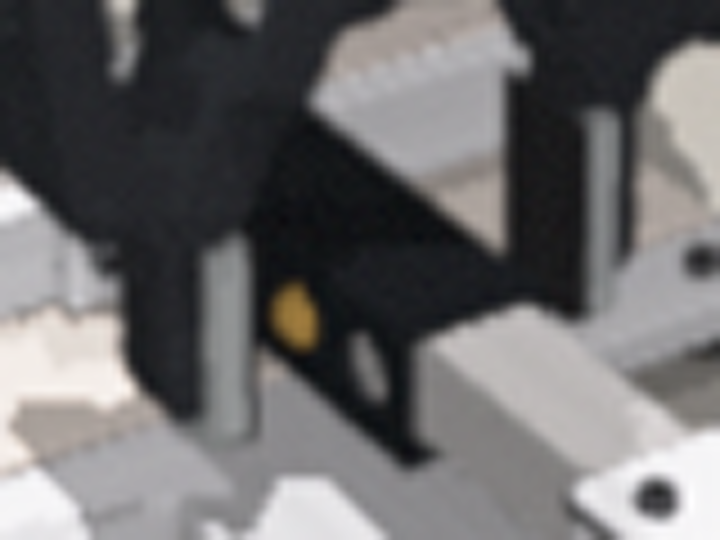

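The near pad's -x face spans u 203–253 against a predicted inner edge of 251. The button at (296,316) is about 1 mm from the pad centre along the sleeve, so I'll close here.

Call:
jog_arm:
  motion:
    - [0.03,0,0,0,0]
    - [0.02,0,0,0,0]
    - [0.02,0,0,0,0]
    - [0.02,0,0,0,0]
    - [0.02,0,0,0,0]
    - [0.02,0,0,0,0]
  squeeze: 40

```text
clock: 3.12
ee_pos: [0.4939, 0.3286, 0.0435]
tcp_rot: [0.614, 1.481, -0.608]
wrist_force: [7.9, 10.4, -1.3]
width: 0.0232
```

Width 23.2 mm means the button is flush and the sleeve is gripped. The force is 13 N along +y, so I'll shift +1 mm in y and pull towards the post.

Call:
jog_arm:
  motion:
    - [0.02,0,0.001,0,0]
    - [0.02,0,0.001,-0.002,0]
    - [0.02,0,0.001,-0.004,0]
    - [0.02,0,0.001,-0.006,0]
    - [0.02,0,0.001,-0.008,0]
    - [0.02,0,0.001,-0.01,0]
    - [0.02,0,0.001,-0.012,0]
    - [0.02,0,0.001,-0.014,0]
    - [0.02,0,0.001,-0.016,0]
    - [0.02,0,0.001,-0.016,0]
    - [0.02,0,0.001,-0.016,0]

```text
clock: 4.5
ee_pos: [0.4824, 0.3399, 0.0434]
tcp_rot: [0.612, 1.482, -0.61]
wrist_force: [1.6, 3.7, 6.2]
width: 0.0232
```

Run:
```python
from h import *
plan(gw(G,(-61,0,43)))
s=bot.sense();M=R.from_rotvec(s["tcp_rot"]).as_matrix();print("F tool",M.T@s["wrist_force"])
```

```text
tcp [0.4824 0.3399 0.0434] t 4.5 w 0.0232 F [1.6 3.7 6.2] j6 -0.31
shift mm [ 0.4 -1.6 14.9] turn -0.0 
 [[ 0.001  0.705  0.71 ]
 [ 0.001  0.71  -0.705]
 [-1.     0.001  0.   ]]
F tool [-6.19701636  3.75436278 -1.48271321]
```

The hand moved 16.1 mm and the force is only 1.5 N, so the sleeve is sliding freely. I'll go on in 1 mm rows to 23 mm.

Call:
jog_arm:
  motion:
    - [0.02,0,0,-0.002,0]
    - [0.02,0,0,-0.003,0]
    - [0.02,0,0,-0.004,0]
    - [0.02,0,0,-0.005,0]
    - [0.02,0,0,-0.0055,0]
    - [0.02,0,0,-0.006,0]
    - [0.02,0,0,-0.0065,0]
    - [0.02,0,0,-0.007,0]
    - [0.02,0,0,-0.007,0]
    - [0.02,0,0,-0.007,0]

```text
clock: 5.75
ee_pos: [0.4776, 0.3446, 0.0434]
tcp_rot: [0.612, 1.482, -0.61]
wrist_force: [2.4, 1.9, 6.7]
width: 0.0231
```

Run:
```python
from h import *
import cv2
plan(gw(G,(-61,0,43)))
s=bot.sense();M=R.from_rotvec(s["tcp_rot"]).as_matrix();print("F tool",M.T@s["wrist_force"])
a=bot.capture("side")[0]; cv2.imwrite("pics/e2.png",cv2.resize(a[275:345,270:360],None,fx=8,fy=8,interpolation=cv2.INTER_CUBIC))
```

```text
tcp [0.4776 0.3446 0.0434] t 5.75 w 0.0231 F [2.4 1.9 6.7] j6 -0.29
shift mm [ 0.4 -1.5 21.7] turn -0.0 
 [[ 0.001  0.705  0.71 ]
 [ 0.001  0.71  -0.705]
 [-1.     0.001  0.001]]
F tool [-6.72110096  3.07416786  0.36031016]
```

View pics/e2.png

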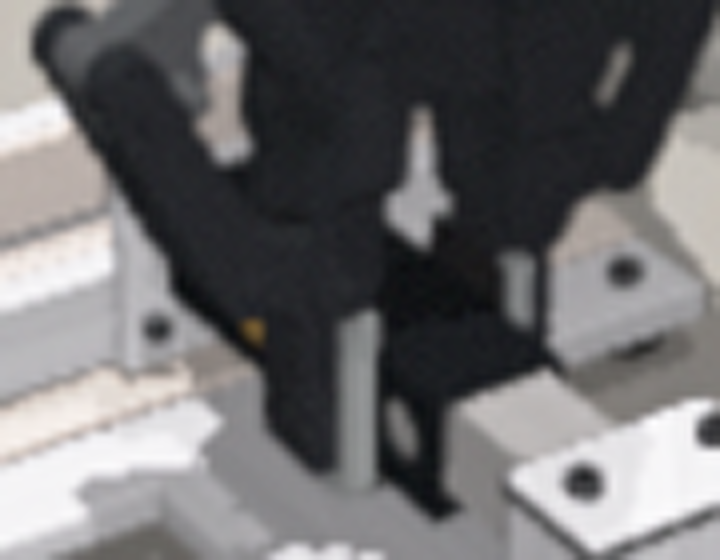

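The button shows past the pad at (253,328). I'll test the lock with a small further pull.

Call:
jog_arm:
  motion:
    - [0.02,0,0,-0.0005,0]
    - [0.02,0,0,-0.001,0]
    - [0.02,0,0,-0.0015,0]
    - [0.02,0,0,-0.0015,0]
    - [0.02,0,0,-0.0015,0]

```text
clock: 6.42
ee_pos: [0.4771, 0.3451, 0.0434]
tcp_rot: [0.612, 1.481, -0.611]
wrist_force: [8.9, -4.6, 4.2]
width: 0.0232
```

Run:
```python
from h import *
plan(gw(G,(-61,0,43)))
s=bot.sense();M=R.from_rotvec(s["tcp_rot"]).as_matrix();print("F tool",M.T@s["wrist_force"])
```

```text
tcp [0.4771 0.3451 0.0434] t 6.425 w 0.0232 F [ 8.9 -4.6  4.2] j6 -0.29
shift mm [ 0.5 -1.5 22.3] turn -0.0 
 [[ 0.002  0.705  0.709]
 [-0.     0.709 -0.705]
 [-1.     0.001  0.002]]
F tool [-4.19549958  3.00015818  9.56842211]
```

Moving 1.5 mm more met 9.6 N of resistance, so the rail is locked in the middle hole. I'll relax, release and rise.

Call:
jog_arm:
  motion:
    - [0.02,0,0,0.001,0]
    - [0.04,0,0,0.001,0]
    - [0.06,0,0,0.001,0]
    - [0.06,0,0,0.001,0]
    - [0.06,0,0,0.001,0]
    - [0.06,-0.04,0,0.001,0]
    - [0.06,-0.08,0,0.001,0]
    - [0.06,-0.08,0,0.001,0]
    - [0.06,-0.08,0,0.001,0]

```text
clock: 7.55
ee_pos: [0.4764, 0.3447, 0.1223]
tcp_rot: [0.611, 1.483, -0.612]
wrist_force: [-0.9, 0.0, -0.3]
width: 0.0598
```

Run:
```python
from h import *
plan((.4434,.1534,.031))
```

```text
tcp [0.4764 0.3447 0.1223] t 7.55 w 0.0598 F [-0.9  0.  -0.3] j6 -0.29
shift mm [  91.3 -158.9  111.4] turn -0.0 
 [[-0.     0.705  0.709]
 [-0.     0.709 -0.705]
 [-1.    -0.001 -0.   ]]
```

Call:
jog_arm:
  motion:
    - [0.06,0,-0.04,0.015,0]
    - [0.06,0,-0.08,0.03,0]
    - [0.06,0,-0.12,0.045,0]
    - [0.06,0,-0.159,0.06,0]
    - [0.06,0,-0.159,0.08,0]
    - [0.06,0,-0.159,0.08,0]
    - [0.06,0,-0.159,0.08,0]

```text
clock: 8.43
ee_pos: [0.4209, 0.1759, 0.1221]
tcp_rot: [0.611, 1.484, -0.612]
wrist_force: [0.5, -0.5, -0.1]
width: 0.0601
```

Run:
```python
from h import *
import cv2
plan((.4434,.1534,.031))
a=bot.capture("side")[0][90:390,150:450]; b=bot.capture("top")[0][130:345,150:365]
f=lambda a:cv2.resize(a,(400,400),interpolation=cv2.INTER_CUBIC)
cv2.imwrite("pics/f.png",np.hstack([f(a),cv2.convertScaleAbs(f(b),alpha=1.5)]))
```

```text
tcp [0.4209 0.1759 0.1221] t 8.425 w 0.0601 F [ 0.5 -0.5 -0.1] j6 -0.56
shift mm [91.1 -0.  31.9] turn -0.0 
 [[-0.001  0.705  0.709]
 [-0.     0.709 -0.705]
 [-1.    -0.001 -0.001]]
```

View pics/f.png

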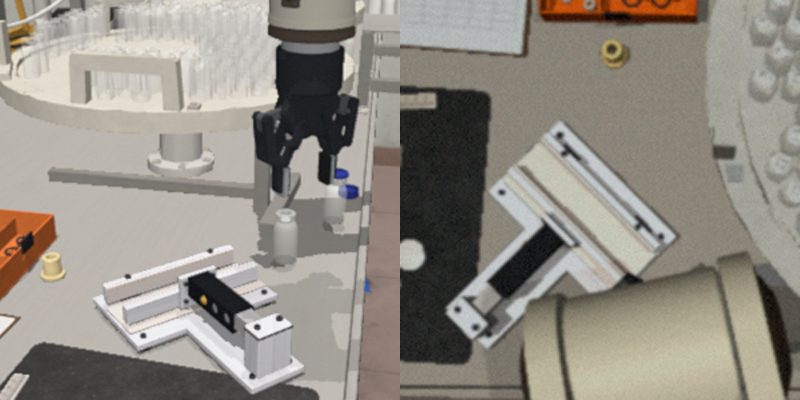

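The side view shows the button out in a hole at (205,300) and the fingers clear of the disc, with the flange above them close to disc height. I'll grip the vial 4 mm off pad centre, away from the disc, for clearance.

Call:
jog_arm:
  motion:
    - [0.06,0.0,0,0.015,0]
    - [0.06,0.0,0,0.028,0]
    - [0.06,0.03,0,0.028,0]
    - [0.06,0.055,0,0.028,0]
    - [0.06,0.075,0,0.028,0]
    - [0.06,0.09,0,0.028,0]
    - [0.06,0.09,0,0.028,0]
    - [0.06,0.09,0,0.028,0]

```text
clock: 9.52
ee_pos: [0.4418, 0.1558, 0.0334]
tcp_rot: [0.612, 1.482, -0.611]
wrist_force: [0.2, -0.1, 0.5]
width: 0.06
```

Call:
jog_arm:
  motion:
    - [0.045,0,0,0,0]
    - [0.036,0,0,0,0]
    - [0.032,0,0,0,0]
    - [0.026,0,0,0,0]
    - [0.026,0,0,0,0]
    - [0.026,0,0,0,0]
    - [0.026,0,0,0,0]
    - [0.026,0,0,0,0]
  squeeze: 25

```text
clock: 10.52
ee_pos: [0.4413, 0.1558, 0.0331]
tcp_rot: [0.611, 1.483, -0.611]
wrist_force: [-2.3, -1.8, 5.8]
width: 0.0298
```

Call:
jog_arm:
  motion:
    - [0.026,-0.02,0,-0.005,0]
    - [0.026,-0.05,0,-0.012,0]
    - [0.026,-0.08,0,-0.03,0]
    - [0.026,-0.08,0.0,-0.03,0]
    - [0.026,-0.08,0,-0.03,0]
    - [0.026,-0.08,0,-0.03,0]

```text
clock: 11.28
ee_pos: [0.4198, 0.1767, 0.1119]
tcp_rot: [0.611, 1.484, -0.612]
wrist_force: [-0.1, -0.4, 0.5]
width: 0.0295
```

Run:
```python
from h import *
import cv2
plan(gw(G,(12,0,49)))
a=bot.capture("side")[0]; cv2.imwrite("pics/side2.png",a)
b=bot.capture("top")[0];cv2.imwrite("pics/top2.png",b)
s=bot.sense();c=proj("side",s["ee_pos"])[0].astype(int);print(c)
A=cv2.resize(a[c[1]-50:c[1]+50,c[0]-40:c[0]+40],(400,500),interpolation=cv2.INTER_CUBIC)
B=cv2.resize(a[280:350,265:321],(400,500),interpolation=cv2.INTER_CUBIC)
cv2.imwrite("pics/g.png",np.hstack([A,B]))
```

```text
tcp [0.4198 0.1767 0.1119] t 11.275 w 0.0295 F [-0.1 -0.4  0.5] j6 -0.56
shift mm [ 62.7 158.5  17.4] turn -0.0 
 [[-0.001  0.705  0.709]
 [-0.     0.709 -0.705]
 [-1.    -0.001 -0.001]]
[377 231]
```

View pics/g.png

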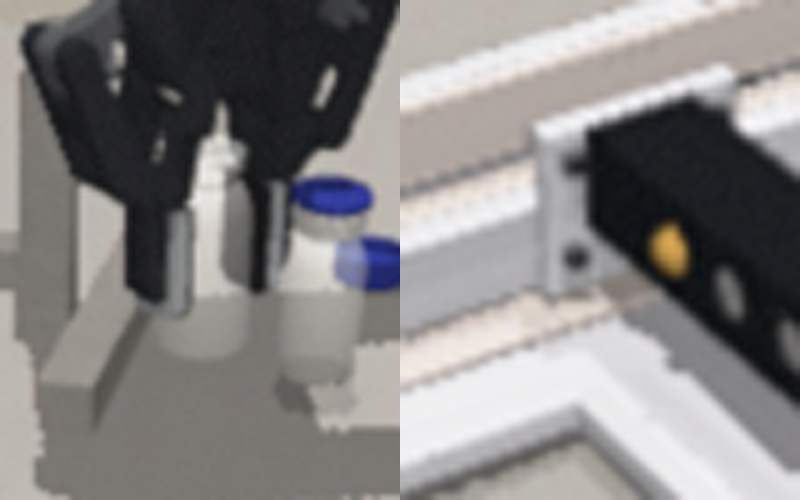

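The vial is held at the straight side in the left panel. The button stands out at (670,250) in the right panel, with two round marks on its post side at (730,292) and (790,340). I'll check the hole geometry and the lane numerically before placing.

Run:
```python
from h import *
import cv2
gs=np.load("g.npy"); gs=[.5326,.2875,np.radians(-45.05)]
def inv(u,f,o):
    u=(np.array(u)+.5)/f-.5+np.array(o)
    r=least_squares(lambda v:(proj("side",gw(gs,(v[0],12,v[1])))[0]-u),[-50,45]); return r.x.round(1)
print("start hole",inv((383,345),4,(215,235)),"button(y12)",inv((350,318),4,(215,235)),"end",inv((408,357),4,(215,235)))
k=500/70
for u in[(670-400,250),(730-400,292),(790-400,340),(590-400,180)]:print("now",inv(u,k,(265,280)))
# rectified top view at z=38 plane, guide axes, 4px/mm
for n,m in(("top0","r0"),("top2","r2")):
    a=cv2.imread(f"pics/{n}.png"); c=[(-60,90),(60,90),(60,-90),(-60,-90)]
    P=proj("top",gw(G,[(x,y,38) for x,y in c])).astype(np.float32)
    D=np.array([((x+60)*3,(90-y)*3) for x,y in c],np.float32)
    cv2.imwrite(f"pics/{m}.png",cv2.warpPerspective(a,cv2.getPerspectiveTransform(P,D),(360,540)))
cv2.imwrite("pics/r.png",cv2.convertScaleAbs(np.hstack([cv2.imread("pics/r0.png"),cv2.imread("pics/r2.png")]),alpha=1.3))
```

```text
start hole [-72.6  43.4] button(y12) [-50.9  42.8] end [-88.3  47.3]
now [-51.5  42.4]
now [-73.6  44.7]
now [-94.6  45.5]
now [-20.5  42.6]
```

View pics/r.png

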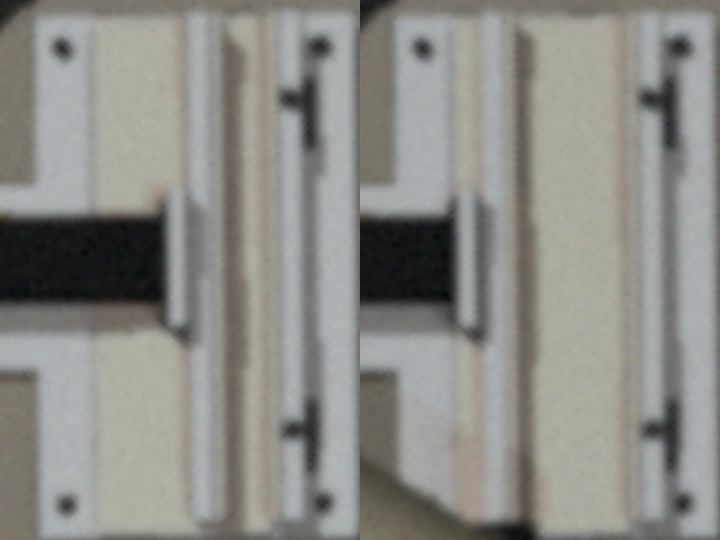

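The rectified views show the near rail's left edge moving from u=187 to 121 (66 px, 22.0 mm), so the slide is right. The lane is now clear, centred at about x = 11–12. Next I check how the vial sits in the hand using the side picture.

Run:
```python
from h import *
s=bot.sense();M=R.from_rotvec(s["tcp_rot"]).as_matrix()
for d in(-3,0,3,6):
    P=lambda x,y,z:((proj("side",s["ee_pos"]+M@np.array([x,y,z])/1000)[0]-[337,181])*5).round(0)
    print(d,"foot",P(33,0,d),"rim",P(-34,0,d))
print("pad edge near/far",P(15,15,-11),P(15,-15,-11))
```

```text
-3 foot [202. 348.] rim [212. 152.]
0 foot [196. 345.] rim [206. 149.]
3 foot [190. 341.] rim [200. 147.]
6 foot [185. 338.] rim [194. 144.]
pad edge near/far [183. 316.] [258. 295.]
```

The hand offset is uncertain by a few mm, so I'll hover above the lane, look once, then centre by touch.

Call:
jog_arm:
  motion:
    - [0.026,0,0.03,0.014,0]
    - [0.026,0,0.07,0.014,0]
    - [0.026,0,0.11,0.014,0]
    - [0.026,0,0.14,0.014,0]
    - [0.026,0.01,0.158,0.014,0]
    - [0.026,0.025,0.158,0.014,0]
    - [0.026,0.032,0.158,0.014,0]
    - [0.026,0.032,0.158,0.014,0]
    - [0.026,0.032,0.158,0.014,0]

```text
clock: 12.5
ee_pos: [0.5412, 0.279, 0.0814]
tcp_rot: [0.612, 1.482, -0.611]
wrist_force: [-0.1, 0.5, -0.5]
width: 0.0292
```

Run:
```python
from h import *
import cv2
plan(gw(G,(9,0,49)))
a=bot.capture("side")[0]; cv2.imwrite("pics/side3.png",a)
cv2.imwrite("pics/i.png",cv2.resize(a[225:325,215:335],None,fx=6,fy=6,interpolation=cv2.INTER_CUBIC))
s=bot.sense();M=R.from_rotvec(s["tcp_rot"]).as_matrix()
for d in(0,3): print(d,"foot",((proj("side",s["ee_pos"]+M@np.array([33,0,d])/1000)[0]-[215,225])*6).round(0))
```

```text
tcp [0.5412 0.279  0.0814] t 12.5 w 0.0292 F [-0.1  0.5 -0.5] j6 -0.44
shift mm [32.4  0.2  0.3] turn -0.0 
 [[ 0.001  0.705  0.709]
 [ 0.     0.709 -0.705]
 [-1.     0.001  0.   ]]
0 foot [431. 388.]
3 foot [425. 383.]
```

View pics/i.png

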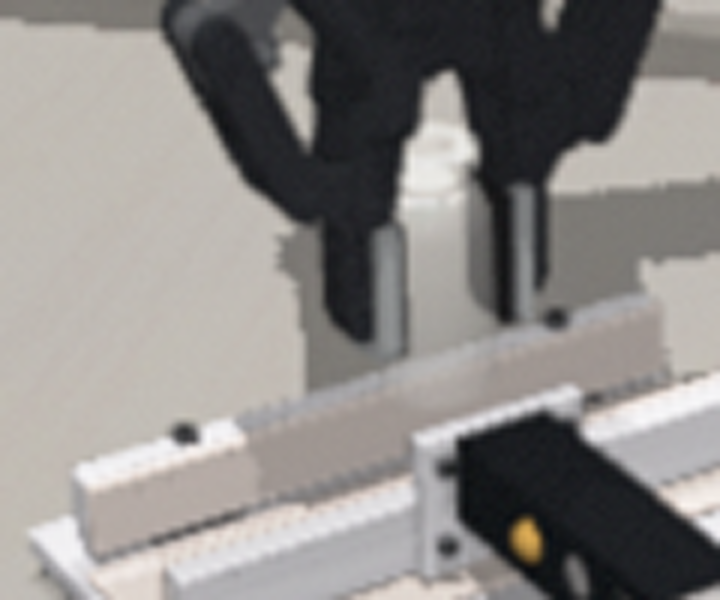

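The foot is at about (440,395), over the lane and behind the near rail. I'll lower it to just below the rail tops and check the force.

Call:
jog_arm:
  motion:
    - [0.026,0.004,0,0,0]
    - [0.026,0.008,0,0,0]
    - [0.026,0.011,0,0,0]
    - [0.026,0.013,0,0,0]
    - [0.026,0.015,0,0,0]
    - [0.026,0.015,0,0,0]
    - [0.026,0.015,0,0,0]

```text
clock: 13.42
ee_pos: [0.5413, 0.2793, 0.0659]
tcp_rot: [0.611, 1.483, -0.611]
wrist_force: [0.4, 0.3, 0.3]
width: 0.0298
```

No contact, so it is in the lane. I'll lower it further, then probe sideways both ways.

Call:
jog_arm:
  motion:
    - [0.026,0.004,0,0,0]
    - [0.026,0.008,0,0,0]
    - [0.026,0.011,0,0,0]
    - [0.026,0.011,0,0,0]
    - [0.026,0.011,0,0.001,0]
    - [0.026,0.011,0,0.002,0]
    - [0.026,0.011,0,0.003,0]
    - [0.026,0.011,0,0.003,0]
    - [0.026,0.011,0,0.003,0]

```text
clock: 14.55
ee_pos: [0.5434, 0.2771, 0.0548]
tcp_rot: [0.611, 1.483, -0.611]
wrist_force: [0.3, 0.9, 0.1]
width: 0.0294
```

Call:
jog_arm:
  motion:
    - [0.026,0,0,-0.002,0]
    - [0.026,0,0,-0.004,0]
    - [0.026,0,0,-0.005,0]
    - [0.026,0,0,-0.006,0]
    - [0.026,0,0,-0.006,0]
    - [0.026,0,0,-0.006,0]

```text
clock: 15.3
ee_pos: [0.5391, 0.2814, 0.0548]
tcp_rot: [0.611, 1.483, -0.611]
wrist_force: [0.2, 0.6, -0.5]
width: 0.0295
```

It moves freely 3 mm either way, so it is centred. I'll return to the middle and lower onto the floor.

Call:
jog_arm:
  motion:
    - [0.026,0,0,0.002,0]
    - [0.026,0,0,0.003,0]
    - [0.026,0.003,0,0.003,0]
    - [0.026,0.0045,0,0.003,0]
    - [0.026,0.0055,0,0.003,0]
    - [0.026,0.006,0,0.003,0]
    - [0.026,0.006,0,0.003,0]
    - [0.026,0.006,0,0.003,0]

```text
clock: 16.3
ee_pos: [0.5412, 0.2792, 0.0492]
tcp_rot: [0.611, 1.483, -0.611]
wrist_force: [-2.7, -0.9, 6.2]
width: 0.0289
```

The foot is at 16.1 mm with 6 N upward, so it is on the floor. Releasing.

Call:
jog_arm:
  motion:
    - [0.031,0,0,0,0]
    - [0.034,0,0,0,0]
    - [0.04,0,0,0,0]
    - [0.055,0,0,0,0]
    - [0.06,0,0,0,0]
    - [0.06,0,0,0,0]
    - [0.06,-0.02,0,0,0]
    - [0.06,-0.05,0,0,0]
    - [0.06,-0.09,0,0,0]
    - [0.06,-0.12,0,-0.04,0]
    - [0.06,-0.13,0,-0.1,0]
    - [0.06,-0.13,0,-0.16,0]

```text
clock: 17.8
ee_pos: [0.4268, 0.393, 0.1799]
tcp_rot: [0.613, 1.482, -0.611]
wrist_force: [0.2, 1.0, -0.1]
width: 0.0601
```

Call:
jog_arm:
  motion:
    - [0.06,0,0,-0.06,0]
    - [0.06,0,0,-0.06,0]
    - [0.06,0,0,-0.06,0]

```text
clock: 18.18
ee_pos: [0.3852, 0.4342, 0.1788]
tcp_rot: [0.611, 1.483, -0.611]
wrist_force: [-0.0, 0.6, 0.4]
width: 0.06
```

Run:
```python
from h import *
import cv2
plan(gw(G,(12,0,49)))
a=bot.capture("side")[0][170:370,200:460]; b=bot.capture("top")[0][140:345,165:435]
f=lambda a:cv2.resize(a,(400,400*a.shape[0]//a.shape[1]),interpolation=cv2.INTER_CUBIC)[:300]
cv2.imwrite("pics/z.png",np.hstack([f(a),cv2.convertScaleAbs(f(b)[:307],alpha=1.4)][:2]) if f(a).shape==f(b).shape else np.vstack([f(a),f(b)]))
```

```text
tcp [0.3852 0.4342 0.1788] t 18.175 w 0.06 F [-0.   0.6  0.4] j6 -0.08
shift mm [ 1.298e+02 -1.000e-01  2.233e+02] turn 0.0 
 [[ 0.     0.704  0.71 ]
 [-0.     0.71  -0.704]
 [-1.    -0.     0.   ]]
```

View pics/z.png

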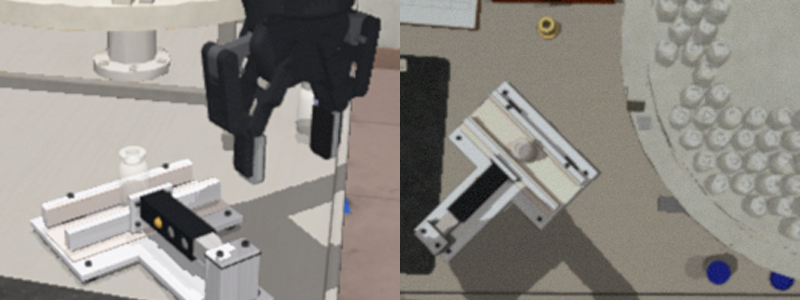

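The vial stands upright between the rails (side 133,170; top 525,150). The button is out at (158,222), and the bush, capped vial and cap are where they were. Handing in.

```bash
python3 -c "
from rig import bot
print(bot.hand_in())"
```

```text
the job is handed in; nothing more can be done
None
```

The near rail is now one hole out, at the middle hole, and the empty vial stands upright and released on the lane floor between the rails. I handed the job in at about 18 s on the robot's clock, with the gripper clear of everything.

**Rail:** I gripped the sleeve across the button and pulled it about 23 mm. A further small pull met about 10 N, so the button is locked in the hole. The top view before and after shows the rail moved 22.0 mm.

**Vial:** It moved freely 3 mm either way between the rails, so it fits. I set it down with its foot at about 16 mm, the lane floor's height. The last pictures show it upright and the button out. The capped vial, loose cap and brass bush look unmoved.

**What went wrong or disagreed:**
- My first move row was in mm by mistake. The row limit held it to about 60 mm straight down in free air.
- The two cameras disagreed by 3–4 mm on the guide and the vial, so I centred the vial by touch.
- The sleeve shows two round marks on the post side of the button, where the description gives one hole. The measured 22 mm move, the lane width and the lock all agree with the middle hole.

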